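# Earth the antenna: slide the open C link onto the earthing post

### The job

The station is closing down: earth the antenna. Pick up the open C-shaped brass link by its black grip (not the closed-eye link) and slide it level, mouth first, sideways onto the rod of the earthing post under the sprung collar, pushing gently until it stops fully home and the collar has dropped into it. Do not ram the post; let go, and leave everything else on the desk where it is.

Things in the scene. Friction and masses are not known exactly. Their poses are not given: they have to be found in the camera images.
- link: Open earthing link, about 110 g, flat on the desk: a brass C, 44 mm across, 8 mm thick, bore 22 mm, with a stem and an upright black grip. Origin: centre of the bore, on the underside; +x points out through the gap, away from the grip; z up. At the back of the bore, on the rod's path, a 3 mm high ledge at x = -5.5 mm is the stop that meets the rod when fully home.
- link_grip (a point): Where to pinch the link: 53 mm behind (-x) its origin, 42 mm above its underside. The black grip there is an upright block 26 mm long (x), 14 mm thick (y: pinch across it), from 8 to 58 mm above the underside.
- link_mouth (a point): Middle of the link's mouth at the nose tips, x = +45 mm from its origin, on the underside. Two flared noses, 26 mm long, rise from about 3 mm thick at the tips to cam bumps 11 mm high at x = +20 mm; 21 mm between the tips, narrowing to the 13 mm gap between the lips, which are 8 mm thick. From their first touch on the collar to fully home is some 40 mm.
- earth_box: Antenna earthing box, fixed to the desk: grey housing 180 (x) x 110 (y) x 40 mm high, origin under its centre; two sockets on its +x face. On top an upright 10 mm brass rod rises from a round flange 33 mm across, rim bevelled to a flat 24 mm wide, flat top 12 mm above the housing; the rod's cap ends 67 mm above the housing. Contact with the link: at most 40 N in all (10 N is the pinch).
- slot (a point): Centre of the box, at the height of the flange's top (52 mm above the desk), with the box's axes. The link goes on along +x: bring it in 1 to 2 mm above the flange, it then slides on it. The post is clamped (80 N friction) in a slot along x: in line in y, but anywhere up to 38 mm either side of here in x. Its place is NOT reported: find it by feel, or look.
- collar (a joint): Height (m) of the sprung steel collar, 32 mm across, 0 lowest, at most 0.010. At 0 it is 6.8 mm above the flange, its conical lip (19 to 15 mm wide) 4 mm. Spring: 2.9 N at 0, +0.4 N/mm. The noses wedge it to 0.0043; with the C home the lip drops into the bore: about 0.0012. Sliding takes 5 to 12 N; at the ledge it rises steeply.
- eye_link: the other link: same brass and black grip as the open link but its ring is a closed eye with no gap, so it cannot go onto the post sideways. Origin: centre of the eye, underside; +x points away from the grip
- mouse: black computer mouse, 104 x 62 mm, 35 mm high; origin under its centre
- mug: blue ceramic mug, 80 mm across, 95 mm high; origin under its centre
- screwdriver: screwdriver lying on the desk; origin under its middle
- adaptor: small steel coaxial adaptor standing on end, 24 mm across, 34 mm high; origin under its centre
- morse_key: Morse key on a dark wooden base 130 x 75 mm, 60 mm high; origin under its centre
Not all that is in view belongs to the job. What is shaped like the link but red is not meant.

How it is judged:
By the outcome, as a careful person would: the job done as asked, in the order asked, and still so for the second after the job is handed in, with the robot touching nothing.
It also fails if it takes over 61 s, if anything falls off the work surface, if the arm or the gripper's body presses on something with over 40 N, if the wrist force passes 120 N, or if a joint passes its speed limit or range.

### The arm

A 6-joint arm with a two-finger parallel gripper is mounted at the origin on the work surface. World frame = base frame: x ahead of the robot, y to its left, z up, the work surface at z = 0. Lengths are in m, angles in rad, forces in N, time in s.
With the tool pointing down it reaches from about 0.375 to 0.9 m from the base axis. Payload 3.1 kg.
Tool frame: the origin (TCP) lies between the finger pads; the fingertips stand 8 mm ahead of it and the grasp point (between the pads) lies 11 mm behind it; z points along the fingers, y is the line along which they close (so a half turn about z gives the same grasp; the last joint's range is limited). The gripper opens to 85 mm and grips with 20 to 120 N. Pads are 22 mm wide; open, the fingers measure 114 mm over their backs; the gripper's body (76 mm by 85 mm) begins 54 mm behind the grasp point. The pads swing forward as they close: fully open they stand 13 mm farther back than shut.
Start: joints at [-1.349, 0.527, 1.433, -0, 1.181, -0.178], TCP at [0.243, -0.576, 0.239] pointing down, gripper open.
Joint ranges: [-3.08, 3.08], [-0.75, 2.2], [0.22, 2.44], [-1.43, 4.57], [0, 2.65], [-2.85, 2.85]. Speed limits (rad/s): [2.79, 2.79, 3.14, 3.14, 3.14, 3.14].

### API

Orientations are given as a unit quaternion [x, y, z, w].
In Python, from station import readout, cams, sign_off gives the robot as it stands.
- The arm moves only by the tool send_rows, never from a script. Its argument "commands" is text: rows parted by semicolons, each of 5 numbers parted by spaces: the finger opening in mm, from 0 to 85.4, then the shift along the tool's x, y, z each as a share of 0.02 m, from -1 to 1, then the turn about the tool's z as a share of 4 degrees, from -1 to 1. In form: grip dx dy dz spin; .... A call has 1 to 20 rows; each row shifts and turns the commanded pose from where the row before left it, along the tool's axes as they then stand; what a row does not reach is not made up. A row lasts 1/12 s, in which the tool goes at most 41.7 mm and 7.16 degrees, less where a joint would pass 70% of its speed; a pose out of reach is approached as far as the arm can. A call with a number of a shift or a turn outside -1 to 1 is refused whole. A call with a gripper value outside its range is refused whole. The fingers move at their own pace and stop on an object; "grip_force" is the grip in N (left out, the last holds). Time passes only in rows, so rows that do not move let the fingers close. It gives the time, the measured TCP pose, the force, the opening and the grip force at its end, in the units of the state.
- readout.sense(): the state, without advancing time (a new reading comes with each control period).
- cams.snapshot(name): name is "scene" or "top"; returns a dict with "pixels" (420x560x3 uint8, red, green, blue), "intrinsics" (3x3 intrinsics, pixels), "dist" ([k1, k2, p1, p2, k3] as OpenCV has them; the pictures are not rectified), "eye" and "rotation" of the camera in the world. Camera axes: x right, y down, z forward; pixel columns grow to the right and rows downward; lengths in m; the calibration is good to about 2 mm. A picture is of the moment at which its call begins. There is no depth.
- sign_off(): hands the job in; it is judged then, once.
The state is a dict: "t": time; "q": joint angles; "qd": joint speeds; "tau": joint torques, N m; "tcp_pos": TCP position; "tool_rot": TCP orientation; "force": force on the tool from outside, world axes, zero at the start; "ft_torque": the same for the moment, N m; "finger_gap": opening from 0.0 (shut) to 1.0 (fully open); "gripper_force": force on a finger pad.
Only numpy, scipy, OpenCV 4.12 (cv2) and the standard library are available. Lean on these libraries where they do the work, as an engineer would, in place of code of your own. Each camera call takes 0.05 s, during which the arm holds its last target. There are 200 camera calls.

## Working session

There is one attempt and no reset: what is moved stays moved. The work goes in short steps, Python scripts to look and compute and a tool call to move; the robot and the scene stay as the last step left them, time stands still between calls to the robot, and variables do not carry over. Pictures are saved under pics/ and viewed, at most 10 in all, crops included, and the job is handed in when it is done.

Besides the shell and the picture viewer there is one more tool, called after ">>>" as name(argument=value, ...) on one line, values as JSON. send_rows: Moves the arm, as the interface text tells. Its arguments: {"type":"object","properties":{"commands":{"type":"string"},"grip_force":{"type":"number"}},"required":["commands"]}

```bash
ls; mkdir -p pics
cat > h.py <<'E'
import numpy as np,cv2
from station import readout,cams
def snap(n,f,crop=None,s=1):
    d=cams.snapshot(n); im=cv2.cvtColor(d["pixels"],cv2.COLOR_RGB2BGR)
    if crop: x0,y0,x1,y1=crop; im=im[y0:y1,x0:x1]
    if s!=1: im=cv2.resize(im,None,fx=s,fy=s,interpolation=cv2.INTER_CUBIC)
    cv2.imwrite("pics/"+f,im)
    np.savez("cal_"+n+".npz",K=d["intrinsics"],D=d["dist"],e=d["eye"],R=d["rotation"]); return d
def ray(n,px,z):
    c=np.load("cal_"+n+".npz"); u=cv2.undistortPoints(np.array([[px]],float),c["K"],c["D"])[0,0]
    R=c["R"]; v=R@np.array([u[0],u[1],1]); e=c["e"]; return e+v*(z-e[2])/v[2]
def proj(n,P):
    c=np.load("cal_"+n+".npz"); R=c["R"]
    rv=cv2.Rodrigues(R.T)[0]; return cv2.projectPoints(np.array(P,float).reshape(-1,3),rv,-R.T@c["e"],c["K"],c["D"])[0][:,0]
E
python3 - <<'E'
from h import *
for n in("scene","top"):
    d=snap(n,n+"0.png",s=1.4); print(n,d["eye"],d["rotation"].round(3).tolist(),d["intrinsics"].round(1).tolist())
print(readout.sense())
E
```

```text
pics
scene [ 1.45591301 -0.58462322  1.45324906] [0.829, 0.457, -0.155, -0.281] [[546.8, 0.0, 277.5], [0.0, 546.8, 210.1], [0.0, 0.0, 1.0]]
top [ 0.41349119 -0.03578214  1.0302922 ] [-0.698, 0.711, -0.054, 0.072] [[401.3, 0.0, 281.4], [0.0, 401.3, 207.8], [0.0, 0.0, 1.0]]
{'t': 0.1, 'q': array([-1.34946366e+00,  5.28412319e-01,  1.43378368e+00,  2.05357440e-05,
        1.18141788e+00, -1.78486423e-01]), 'qd': array([ 1.65764577e-03, -1.48553329e-03, -3.63100432e-03, -9.92239415e-06,
        4.29823209e-05, -1.86073972e-03]), 'tau': array([ 1.32937898e-04, -4.43302882e+01, -1.78586197e+01, -1.26551690e-04,
        3.88821383e-03, -2.04069516e-05]), 'tcp_pos': array([ 0.24318013, -0.57505792,  0.23840441]), 'tool_rot': array([ 9.80084820e-01,  1.98576748e-01, -1.21556645e-05, -1.01058374e-03]), 'force': array([ 0.02784915, -0.60400637, -0.120822  ]), 'ft_torque': array([-0.00922113,  0.01388295, -0.04345286]), 'gripper_force': 0.0, 'finger_gap': 1.0022755993182642}
```

View pics/scene0.png

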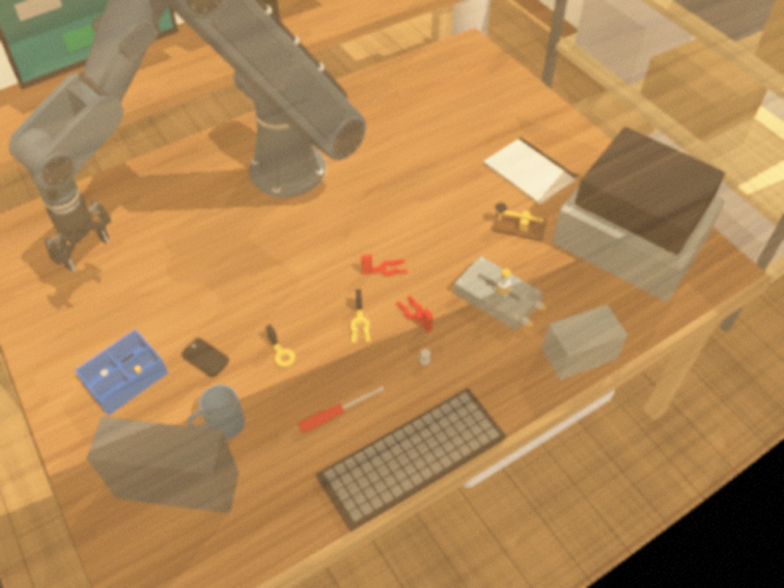

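View pics/top0.png

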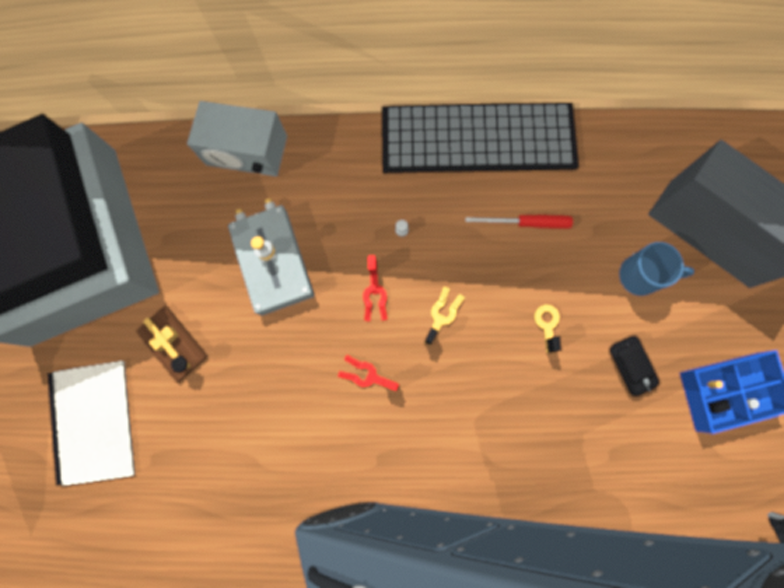

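The top view shows the brass C at about (442,312)/1.4, the closed eye at (548,325)/1.4 and the box at (270,260)/1.4. The post is near the box's +x end, at (260,243)/1.4. Next I take an enlarged crop.

Run:
```python
from h import *
snap("top","top1.png",(150,130,350,260),4)
```

```text
(no output)
```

View pics/top1.png

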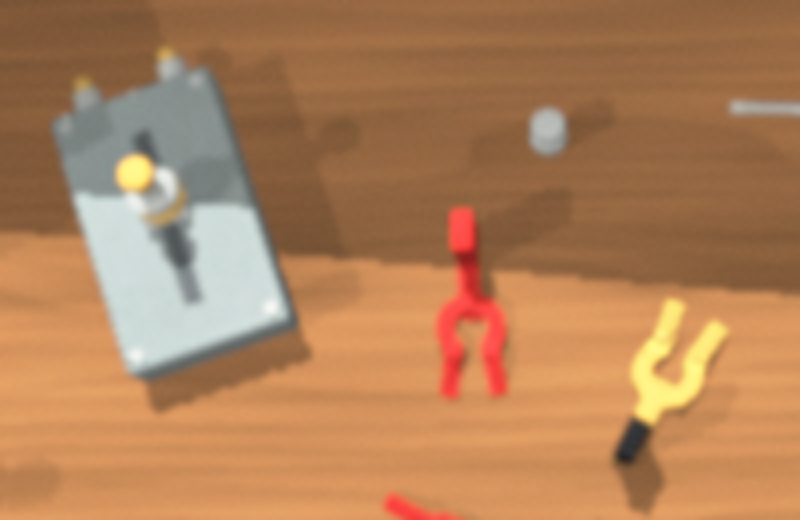

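The crop (4x, offset 150,130) shows:
- **Link:** tips at (675,303) and (722,327), grip top at about (632,438).
- **Box:** top corners at (55,125), (208,70), (293,320) and (133,374).
- **Post:** cap at (135,173).

Run:
```python
from h import *
f=lambda x,y,z: ray("top",(150+x/4-.375,130+y/4-.375),z)
c=[f(55,125,.04),f(208,70,.04),f(293,320,.04),f(133,374,.04)]
for p in c: print(p.round(4))
m=sum(c)/4; ax=(c[0]+c[1]-c[2]-c[3])/2; ay=(c[0]+c[3]-c[1]-c[2])/2
print("box",m.round(4),np.linalg.norm(ax),np.linalg.norm(ay),np.degrees(np.arctan2(ax[1],ax[0])),np.degrees(np.arctan2(ay[1],ay[0]))-90)
cap=f(135,173,.107); u=ax/np.linalg.norm(ax); print("cap",cap.round(4),"s",(cap-m)@u,"lat",np.cross(u[:2],(cap-m)[:2]))
t=(f(675,303,.003)+f(722,327,.003))/2; g=f(632,438,.058)
print("tip",t,"grip",g,np.linalg.norm((t-g)[:2]),np.degrees(np.arctan2(*(t-g)[1::-1])))
o=f(668,375,.008);print("c",o)
s=readout.sense(); from scipy.spatial.transform import Rotation as Ro; print(Ro.from_quat(s['tool_rot']).as_matrix().round(3))
```

```text
Traceback (most recent call last):
  File "h.py", line 11, in ray
    R=c["R"]; v=R@np.array([u[0],u[1],1]); e=c["e"]; return e+v*(z-e[2])/v[2]
                ~^~~~~~~~~~~~~~~~~~~~~~~~
ValueError: matmul: Input operand 1 has a mismatch in its core dimension 0, with gufunc signature (n?,k),(k,m?)->(n?,m?) (size 3 is different from 4)
```

```bash
sed -i 's/R=c\["R"\]/R=Ro.from_quat(c["R"]).as_matrix()/; 1a from scipy.spatial.transform import Rotation as Ro' h.py
cat > m.py <<'E'
from h import *
f=lambda x,y,z: ray("top",(150+x/4-.375,130+y/4-.375),z)
c=[f(55,125,.04),f(208,70,.04),f(293,320,.04),f(133,374,.04)]
for p in c: print(p.round(4))
m=sum(c)/4; ax=(c[0]+c[1]-c[2]-c[3])/2; ay=(c[0]+c[3]-c[1]-c[2])/2
print("box",m.round(4),np.linalg.norm(ax),np.linalg.norm(ay),np.degrees(np.arctan2(ax[1],ax[0])),np.degrees(np.arctan2(ay[1],ay[0]))-90)
cap=f(135,173,.107); u=ax/np.linalg.norm(ax); print("cap",cap.round(4),"s",(cap-m)@u,"lat",np.cross(u[:2],(cap-m)[:2]))
t=(f(675,303,.003)+f(722,327,.003))/2; g=f(632,438,.058)
print("tip",t,"grip",g,np.linalg.norm((t-g)[:2]),np.degrees(np.arctan2(*(t-g)[1::-1])))
o=f(668,375,.008);print("c",o)
s=readout.sense(); print(Ro.from_quat(s['tool_rot']).as_matrix().round(3))
print(ray("top",(281,208),0))
E
python3 m.py 2>/dev/null
```

```text
[0.7235 0.295  0.04  ]
[0.7579 0.1946 0.04  ]
[0.5911 0.1367 0.04  ]
[0.5586 0.2382 0.04  ]
box [0.6578 0.2161 0.04  ] 0.17549578267886354 0.10635783764555473 19.067591065665706 18.306708100402318
cap [0.6709 0.222  0.107 ] s 0.014380451310919513 lat 0.0012761392078132422
tip [ 0.59545192 -0.12131337  0.003     ] grip [ 0.51078478 -0.07386004  0.058     ] 0.09705845187251354 -29.269286858181342
c [ 0.55586449 -0.10000348  0.008     ]
[[ 0.921  0.389 -0.   ]
 [ 0.389 -0.921  0.002]
 [ 0.    -0.002 -1.   ]]
[ 0.59934346 -0.00895039  0.        ]
```

The link's grip is at (0.511,-0.074) with yaw about -29°. The box yaw is about 18.8° and the post is about +14 mm along the slot. First I spin the tool by 52°.

>>> send_rows(commands="60 0 0 0 1;60 0 0 0 1;60 0 0 0 1;60 0 0 0 1;60 0 0 0 1;60 0 0 0 1;60 0 0 0 1;60 0 0 0 1;60 0 0 0 1;60 0 0 0 1;60 0 0 0 1;60 0 0 0 1;60 0 0 0 1;60 0 0 0 0;60 0 0 0 0", grip_force=30)

```text
t: 1.4
tcp_pos: [0.2433, -0.5755, 0.239]
tool_rot: [0.968, -0.25, -0.0, -0.0]
force: [-0.6, -0.6, -1.2]
finger_gap: 0.702
gripper_force: 0.0
```

```bash
cat >> h.py <<'E'
def to(P,yaw):
    s=readout.sense(); M=Ro.from_quat(s['tool_rot']).as_matrix()
    y=np.degrees(np.arctan2(M[1,0],M[0,0])); d=M.T@(np.array(P)-s['tcp_pos'])
    print("t",round(s['t'],2),"tcp",s['tcp_pos'].round(4),"yaw",y.round(2),"tilt",M[:,2].round(4),"shares",(d/.02).round(2),"spin",((y-yaw)/4).round(2),"F",s['force'].round(1),"gap",round(s['finger_gap']*85.4,1),"gf",round(s['gripper_force'],1))
E
python3 -c "
from h import *
to([.511,-.074,.13],-29.3)"
```

```text
t 1.4 tcp [ 0.2433 -0.5755  0.239 ] yaw -28.99 tilt [-2.e-04  7.e-04 -1.e+00] shares [ -0.44 -28.42   5.46] spin 0.08 F [-0.6 -0.6 -1.2] gap 60.0 gf 0.0
```

>>> send_rows(commands="60 0 -0.95 0 0;60 0 -0.95 0 0;60 0 -0.95 0 0;60 0 -0.95 0 0;60 0 -0.95 0 0;60 0 -0.95 0 0;60 0 -0.95 0 0;60 0 -0.95 0 0;60 0 -0.95 0 0;60 0 -0.95 0 0;60 0 -0.95 0 0;60 0 -0.95 0 0;60 0 -0.95 0 0;60 0 -0.95 0 0;60 0 -0.95 0 0;60 0 -0.95 0 0;60 0 -0.95 0 0;60 0 -0.95 0 0;60 0 -0.95 0 0;60 0 -0.95 0 0.08")

```text
t: 3.07
tcp_pos: [0.4285, -0.2424, 0.2394]
tool_rot: [0.967, -0.253, 0.0, 0.0]
force: [-0.5, -0.1, 0.1]
finger_gap: 0.7
gripper_force: 0.0
```

>>> send_rows(commands="60 -0.1 -0.94 0 0;60 -0.1 -0.94 0 0;60 -0.1 -0.94 0 0;60 -0.1 -0.94 0 0;60 0 -0.94 0 0;60 0 -0.94 0.5 0;60 0 -0.94 0.8 0;60 0 -0.94 0.8 0;60 0 -0.94 0.8 0;60 0 -0.94 0.8 0;60 0 0 0.8 0;60 0 0 0.5 0;60 0 0 0 0;60 0 0 0 0;60 0 0 0 0")

```text
t: 4.32
tcp_pos: [0.5138, -0.0765, 0.14]
tool_rot: [0.967, -0.254, 0.001, 0.0]
force: [-0.1, -0.5, -0.2]
finger_gap: 0.708
gripper_force: 0.0
```

Run:
```python
from h import *
to([.511,-.074,.031],-29.3)
snap("top","top2.png",(240,180,360,270),6)
snap("scene","sc2.png",(180,120,340,240),5)
```

```text
t 4.32 tcp [ 0.5138 -0.0765  0.14  ] yaw -29.44 tilt [ 1.2e-03 -5.0e-04 -1.0e+00] shares [-0.19 -0.04  5.45] spin -0.04 F [-0.1 -0.5 -0.2] gap 60.5 gf 0.0
```

View pics/sc2.png

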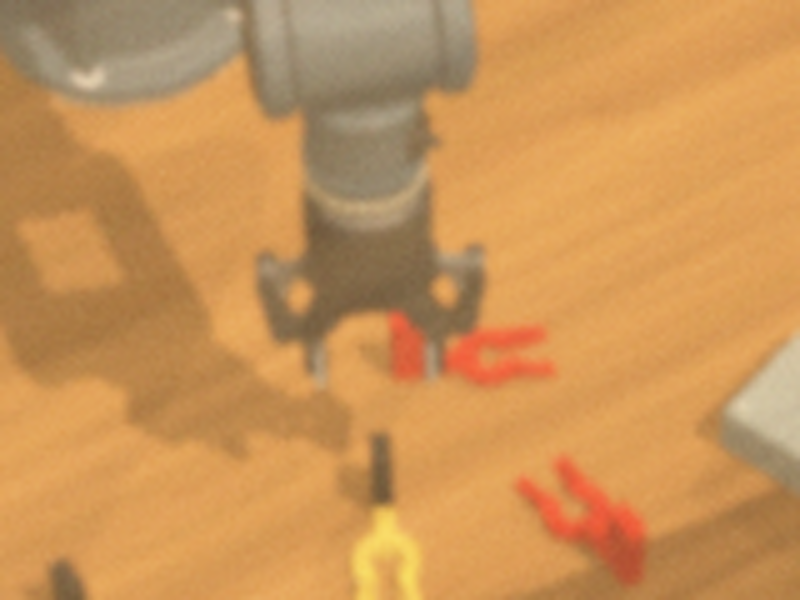

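The scene crop (5x, offset 180,120) shows the grip's top at about (380,437), between the fingers at (320,375) and (433,375). I cross-check this and descend.

Run:
```python
from h import *
f=lambda x,y,z: ray("scene",(180+x/5-.4,120+y/5-.4),z)
print(f(380,437,.058), f(361,560,.006),f(417,560,.006))
print(proj("scene",[[.511,-.074,.058],[.5138,-.0765,.132]]))
```

```text
[ 0.5028666  -0.06893255  0.058     ] [ 0.54732216 -0.11178674  0.006     ] [ 0.56666849 -0.0811023   0.006     ]
[[255.54289269 209.35384395]
 [254.53605719 195.79063207]]
```

>>> send_rows(commands="60 -0.15 0 0.5 0;60 0 0 0.8 0;60 0 0 0.8 0;60 0 0 0.5 0;60 0 0 0 0")

```text
t: 4.83
tcp_pos: [0.5099, -0.0745, 0.0862]
tool_rot: [0.967, -0.254, -0.001, -0.0]
force: [0.3, 1.1, -0.7]
finger_gap: 0.704
gripper_force: 0.0
```

>>> send_rows(commands="60 0 0 0.8 0;60 0 0 0.8 0;60 0 0 0.7 0;60 0 0 0.4 0;60 0 0 0.05 0;60 0 0 0 0;60 0 0 0 0")

```text
t: 5.42
tcp_pos: [0.5114, -0.0747, 0.0331]
tool_rot: [0.967, -0.254, 0.001, 0.0]
force: [0.6, 0.6, 1.0]
finger_gap: 0.707
gripper_force: 0.0
```

>>> send_rows(commands="30 0 0 0 0;20 0 0 0 0;18 0 0 0 0;16 0 0 0 0;12 0 0 0 0;8 0 0 0 0;4 0 0 0 0;4 0 0 0 0;4 0 0 0 0;4 0 0 0 0")

```text
t: 6.25
tcp_pos: [0.511, -0.0744, 0.0327]
tool_rot: [0.967, -0.254, 0.0, -0.0]
force: [0.1, 0.9, 5.8]
finger_gap: 0.161
gripper_force: 30.0
```

```bash
python3 -c "
from h import *
to([.511,-.074,.031],-29.3)"
```

```text
t 6.25 tcp [ 0.511  -0.0744  0.0327] yaw -29.42 tilt [ 6.e-04 -1.e-04 -1.e+00] shares [-0.01 -0.02  0.09] spin -0.03 F [0.1 0.9 5.8] gap 13.7 gf 30.0
```

>>> send_rows(commands="4 0 0 0 0;4 0 0 0 0;4 0 0 -0.3 0;4 0 0 -0.7 0;4 0 0 -1 0;4 0 0 -1 0;4 0 0 -1 0;4 0 0 -1 0;4 0 0 -1 -0.5;4 0 0 -0.5 -1;4 0 0 0 -1;4 0 0 0 -1;4 0 0 0 -1;4 0 0 0 -1;4 0 0 0 -1;4 0 0 0 -1;4 0 0 0 -1;4 0 0 0 -1;4 0 0 0 -1;4 0 0 0 -1", grip_force=60)

```text
t: 7.92
tcp_pos: [0.5102, -0.0743, 0.162]
tool_rot: [0.989, 0.146, -0.001, -0.0]
force: [0.0, -0.0, -1.3]
finger_gap: 0.156
gripper_force: 58.3
```

>>> send_rows(commands="4 0 0 0 -0.5;4 0 0 0 0;4 0 0 0 0")

```text
t: 8.17
tcp_pos: [0.5104, -0.0744, 0.1621]
tool_rot: [0.987, 0.161, -0.0, -0.0]
force: [0.6, -0.1, -0.8]
finger_gap: 0.156
gripper_force: 58.3
```

```bash
python3 -c "
from h import *
to([.536,.176,.12],18.7)"
```

```text
t 8.17 tcp [ 0.5104 -0.0744  0.1621] yaw 18.53 tilt [-9.e-04  2.e-04 -1.e+00] shares [  5.19 -11.46   2.11] spin -0.04 F [ 0.6 -0.1 -0.8] gap 13.3 gf 58.3
```

>>> send_rows(commands="4 0.4 -0.5 0 -0.04;4 0.4 -0.9 0 0;4 0.4 -0.9 0 0;4 0.4 -0.9 0 0;4 0.4 -0.9 0 0;4 0.4 -0.9 0 0;4 0.4 -0.9 0 0;4 0.4 -0.9 0 0;4 0.4 -0.9 0 0;4 0.4 -0.9 0 0;4 0.4 -0.9 0 0;4 0.4 -0.9 0 0;4 0.4 -0.9 0 0;4 0 -0.2 0.5 0;4 0 0 0.8 0;4 0 0 0.8 0;4 0 0 0.5 0;4 0 0 0 0;4 0 0 0 0")

```text
t: 9.75
tcp_pos: [0.5348, 0.1762, 0.1095]
tool_rot: [0.987, 0.162, -0.001, 0.0]
force: [-0.6, 0.2, -1.1]
finger_gap: 0.155
gripper_force: 58.5
```

Run:
```python
from h import *
to([.536,.176,.0862],18.7)
snap("top","top3.png",(150,130,270,220),6.6)
snap("scene","sc3.png",(280,150,400,240),6.6)
```

```text
t 9.75 tcp [0.5348 0.1762 0.1095] yaw 18.7 tilt [-2.1e-03 -4.0e-04 -1.0e+00] shares [0.06 0.03 1.17] spin 0.0 F [-0.6  0.2 -1.1] gap 13.2 gf 58.5
```

View pics/top3.png

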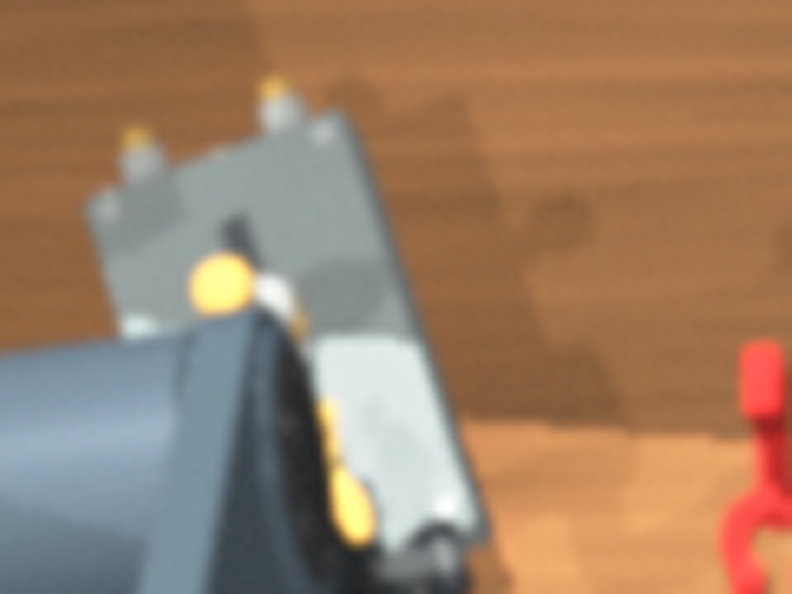

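View pics/sc3.png

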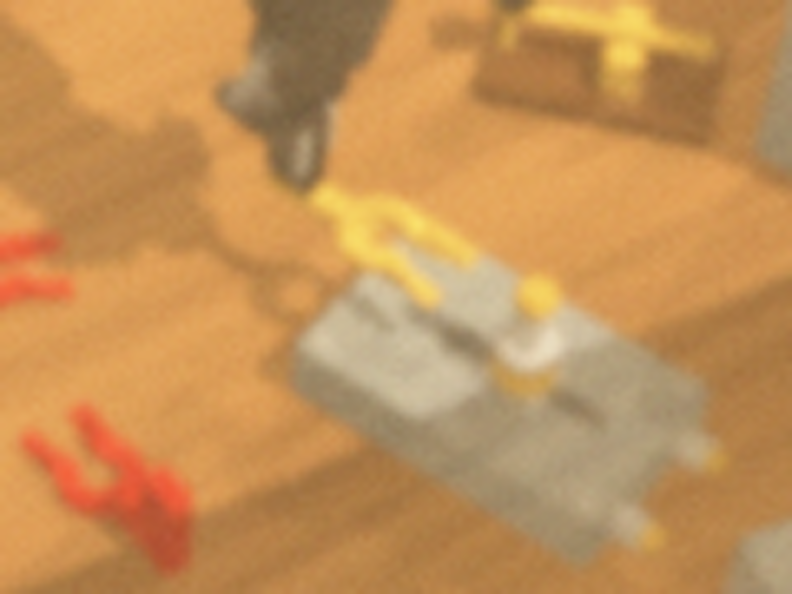

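The scene crop (6.6x, offset 280,150) shows nose tips at (435,298) and (472,257), the cap top at (540,292), the collar at (530,340) and the flange at (525,378). In the top crop the arm hides the link, and the cap is at (223,284). Next I measure lateral alignment from the scene view.

```bash
python3 - <<'E' 2>/dev/null
from h import *
k=6.6
f=lambda x,y,z: ray("scene",(280+x/k-.42,150+y/k-.42),z)
a=np.radians(18.7);u=np.array([np.cos(a),np.sin(a)]);n=np.array([-u[1],u[0]])
s=readout.sense(); p=s['tcp_pos']; zu=p[2]-.0327
def rep(nm,P): d=P[:2]-p[:2]; print(nm,P.round(4),"along",(d@u*1e3).round(1),"lat",(d@n*1e3).round(1))
rep("tips mid",(f(435,298,zu+.003)+f(472,257,zu+.003))/2)
rep("cap sc",f(540,292,.107)); rep("collar sc",f(530,343,.063)); rep("flange sc",f(525,372,.052))
g=lambda x,y,z: ray("top",(150+x/k-.42,130+y/k-.42),z)
rep("cap top",g(223,284,.107))
# box corners in scene
for nm,x,y in(("ctr from slot",0,0),):pass
C=[f(297,345,.04),f(385,238,.04),f(705,385,.04),f(600,530,.04)]
for c in C: rep("c",c)
E
```

```text
tips mid [0.6251 0.2098 0.0811] along 95.1 lat 3.1
cap sc [0.6704 0.2248 0.107 ] along 142.9 lat 2.7
collar sc [0.6678 0.2272 0.063 ] along 141.2 lat 5.8
flange sc [0.6748 0.2204 0.052 ] along 145.6 lat -2.9
cap top [0.6716 0.2221 0.107 ] along 143.1 lat -0.3
c [0.5935 0.141  0.04  ] along 43.1 lat -52.0
c [0.5605 0.2195 0.04  ] along 37.0 lat 32.9
c [0.7227 0.2985 0.04  ] along 216.1 lat 55.7
c [0.7644 0.1992 0.04  ] along 223.7 lat -51.7
```

Tips and post agree laterally within 1 mm, and about 90 mm of travel remains to home. I descend to 1.5 mm above the flange.

>>> send_rows(commands="4 0 0 0.5 0;4 0 0 0.5 0;4 0 0 0.17 0;4 0 0 0 0;4 0 0 0 0;4 0 0 0 0")

```text
t: 10.35
tcp_pos: [0.5355, 0.1768, 0.0869]
tool_rot: [0.987, 0.163, 0.0, -0.0]
force: [-0.0, 0.2, -0.9]
finger_gap: 0.153
gripper_force: 58.5
```

```bash
python3 -c "
from h import *
to([.5348+.0853,.1762+.0289,.0862],18.7)"
```

```text
t 10.35 tcp [0.5355 0.1768 0.0869] yaw 18.75 tilt [ 1.e-04  0.e+00 -1.e+00] shares [4.46 0.02 0.04] spin 0.01 F [-0.   0.2 -0.9] gap 13.0 gf 58.5
```

>>> send_rows(commands="4 0.3 0 0.03 0;4 0.3 0 0 0;4 0.3 0 0 0;4 0.2 0 0 0;4 0.1 0 0 0;4 0.1 0 0 0;4 0 0 0 0")

```text
t: 10.93
tcp_pos: [0.5605, 0.1852, 0.0863]
tool_rot: [0.987, 0.163, 0.0, 0.0]
force: [-1.0, 0.8, -1.0]
finger_gap: 0.156
gripper_force: 58.5
```

>>> send_rows(commands="4 0.1 0 0 0;4 0.1 0 0 0;4 0.1 0 0 0;4 0.1 0 0 0;4 0.1 0 0 0;4 0 0 0 0")

```text
t: 11.43
tcp_pos: [0.5701, 0.1884, 0.0864]
tool_rot: [0.987, 0.163, 0.0, 0.0]
force: [0.6, -0.1, -0.7]
finger_gap: 0.153
gripper_force: 58.5
```

>>> send_rows(commands="4 0.1 0 0 0;4 0.1 0 0 0;4 0.1 0 0 0;4 0.1 0 0 0;4 0.1 0 0 0;4 0 0 0 0")

```text
t: 11.93
tcp_pos: [0.5796, 0.1917, 0.0864]
tool_rot: [0.987, 0.163, 0.0, 0.0]
force: [-0.1, 0.4, -0.9]
finger_gap: 0.153
gripper_force: 58.5
```

```bash
python3 -c "
from h import *
to([.5355+.0853,.1768+.0289,.0862],18.7)"
```

```text
t 11.93 tcp [0.5796 0.1917 0.0864] yaw 18.75 tilt [ 8.e-04  1.e-04 -1.e+00] shares [ 2.18 -0.    0.01] spin 0.01 F [-0.1  0.4 -0.9] gap 13.1 gf 58.5
```

>>> send_rows(commands="4 0.1 0 0 0;4 0.1 0 0 0;4 0.1 0 0 0;4 0 0 0 0")

```text
t: 12.27
tcp_pos: [0.5839, 0.1932, 0.0857]
tool_rot: [0.987, 0.163, -0.001, 0.0]
force: [-0.9, -0.8, -2.7]
finger_gap: 0.156
gripper_force: 58.3
```

>>> send_rows(commands="4 0.1 0 0 0;4 0.1 0 0 0;4 0.1 0 0 0;4 0 0 0 0")

```text
t: 12.6
tcp_pos: [0.5882, 0.1948, 0.0854]
tool_rot: [0.987, 0.163, -0.003, 0.0]
force: [-4.1, -3.1, -4.0]
finger_gap: 0.158
gripper_force: 58.5
```

>>> send_rows(commands="4 0.1 0 0 0;4 0.1 0 0 0;4 0.1 0 0 0;4 0 0 0 0")

```text
t: 12.93
tcp_pos: [0.5907, 0.1958, 0.0856]
tool_rot: [0.987, 0.163, -0.007, 0.001]
force: [-10.6, -6.1, 2.7]
finger_gap: 0.151
gripper_force: 59.5
```

Run:
```python
from h import *
to([.5355+.0853,.1768+.0289,.0862],18.7)
print(readout.sense()['ft_torque'])
snap("scene","sc4.png",(310,160,390,220),9)
```

```text
t 12.93 tcp [0.5907 0.1958 0.0856] yaw 18.77 tilt [-0.0128 -0.0034 -0.9999] shares [ 1.58  0.02 -0.05] spin 0.02 F [-10.6  -6.1   2.7] gap 12.9 gf 59.5
[-1.00959833  1.75133485 -0.18796127]
```

View pics/sc4.png

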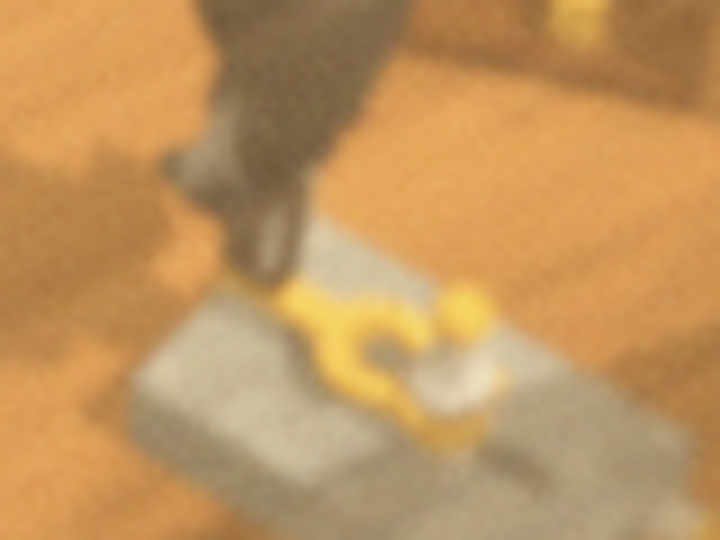

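The noses are under the collar, which is at (455,375) in the crop, and they are centred. The force is rising as the wedge begins, so I continue gently.

>>> send_rows(commands="4 0.07 0 -0.02 0;4 0.07 0 0 0;4 0 0 0 0")

```text
t: 13.23
tcp_pos: [0.5927, 0.1965, 0.0859]
tool_rot: [0.987, 0.163, -0.007, 0.001]
force: [-10.3, -5.6, 0.8]
finger_gap: 0.153
gripper_force: 59.2
```

>>> send_rows(commands="4 0.07 0 0 0;4 0.07 0 0 0;4 0 0 0 0")

```text
t: 13.48
tcp_pos: [0.6005, 0.1992, 0.0859]
tool_rot: [0.987, 0.163, -0.001, -0.0]
force: [-3.1, -1.1, -5.9]
finger_gap: 0.159
gripper_force: 58.4
```

>>> send_rows(commands="4 0.1 0 0 0;4 0.1 0 0 0;4 0.1 0 0 0;4 0 0 0 0")

```text
t: 13.82
tcp_pos: [0.6074, 0.2013, 0.0865]
tool_rot: [0.987, 0.163, 0.0, -0.0]
force: [-1.7, -0.5, -5.6]
finger_gap: 0.151
gripper_force: 58.4
```

>>> send_rows(commands="4 0.1 0 0 0;4 0.1 0 0 0;4 0 0 0 0")

```text
t: 14.07
tcp_pos: [0.6114, 0.2026, 0.0867]
tool_rot: [0.987, 0.163, 0.001, -0.0]
force: [-2.4, -0.5, -5.6]
finger_gap: 0.154
gripper_force: 58.4
```

>>> send_rows(commands="4 0.07 0 0 0;4 0.07 0 0 0;4 0 0 0 0")

```text
t: 14.32
tcp_pos: [0.6141, 0.2034, 0.0868]
tool_rot: [0.987, 0.163, 0.001, -0.0]
force: [-1.0, -1.8, -5.8]
finger_gap: 0.151
gripper_force: 58.4
```

>>> send_rows(commands="4 0.07 0 0.03 0;4 0.07 0 0.02 0;4 0 0 0 0")

```text
t: 14.57
tcp_pos: [0.6173, 0.2043, 0.0861]
tool_rot: [0.987, 0.163, 0.001, -0.0]
force: [-1.0, -0.8, -4.8]
finger_gap: 0.158
gripper_force: 58.5
```

>>> send_rows(commands="4 0.06 0 0 0;4 0.06 0 0 0;4 0 0 0 0")

```text
t: 14.82
tcp_pos: [0.6186, 0.2049, 0.0858]
tool_rot: [0.987, 0.163, 0.0, 0.0]
force: [-1.2, -0.8, -5.2]
finger_gap: 0.155
gripper_force: 58.5
```

>>> send_rows(commands="4 0.06 0 0 0;4 0.06 0 0 0;4 0 0 0 0")

```text
t: 15.07
tcp_pos: [0.6206, 0.2057, 0.0857]
tool_rot: [0.987, 0.163, -0.0, -0.0]
force: [-2.5, -1.4, -4.7]
finger_gap: 0.154
gripper_force: 58.5
```

Travel is now 90 mm and the force is still low, so I keep going to the stop.

>>> send_rows(commands="4 0.06 0 0 0;4 0.06 0 0 0;4 0 0 0 0")

```text
t: 15.32
tcp_pos: [0.621, 0.2059, 0.0855]
tool_rot: [0.987, 0.163, -0.002, 0.0]
force: [-4.9, -3.1, -2.5]
finger_gap: 0.151
gripper_force: 59.0
```

>>> send_rows(commands="4 0.06 0 0 0;4 0.06 0 0 0;4 0 0 0 0")

```text
t: 15.57
tcp_pos: [0.6212, 0.2061, 0.0855]
tool_rot: [0.987, 0.163, -0.005, 0.001]
force: [-8.6, -4.7, 1.6]
finger_gap: 0.155
gripper_force: 59.5
```

>>> send_rows(commands="4 0.06 0 0 0;4 0.06 0 0 0;4 0 0 0 0")

```text
t: 15.82
tcp_pos: [0.6215, 0.2062, 0.0857]
tool_rot: [0.987, 0.163, -0.007, 0.001]
force: [-12.8, -6.7, 5.7]
finger_gap: 0.154
gripper_force: 60.1
```

>>> send_rows(commands="4 0.06 0 0 0;4 0.06 0 0 0;4 0 0 0 0")

```text
t: 16.07
tcp_pos: [0.6217, 0.2063, 0.0859]
tool_rot: [0.987, 0.163, -0.01, 0.001]
force: [-17.3, -8.4, 9.4]
finger_gap: 0.15
gripper_force: 60.7
```

Run:
```python
from h import *
to([.5355+.0853,.1768+.0289,.0862],18.7)
snap("scene","sc5.png",(320,160,400,220),9)
```

```text
t 16.07 tcp [0.6217 0.2063 0.0859] yaw 18.82 tilt [-0.0187 -0.0058 -0.9998] shares [-0.05  0.01 -0.02] spin 0.03 F [-17.3  -8.4   9.4] gap 12.8 gf 60.7
```

View pics/sc5.png

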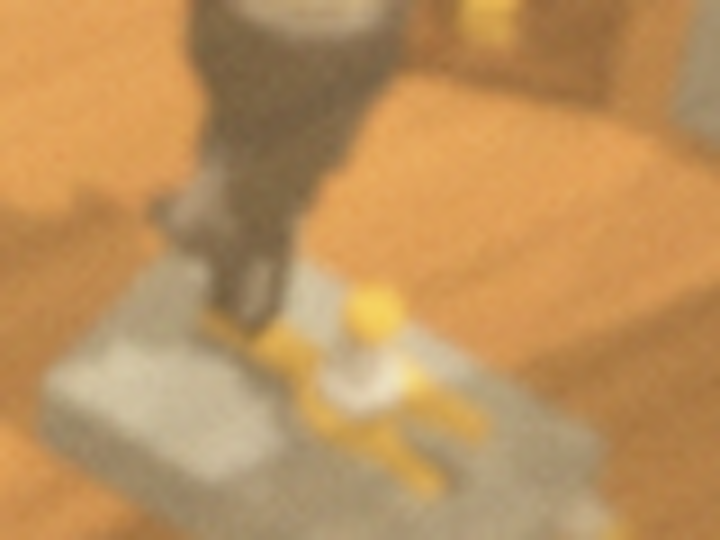

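Both noses have passed the post and the collar sits over the C, at (365,375) in the crop. The link is hard on its stop at 19 N. I unload, then let go.

>>> send_rows(commands="4 -0.1 0 0 0;4 -0.1 0 0 0;4 -0.1 0 0 0;4 0 0 0 0;4 0 0 0 0")

```text
t: 16.53
tcp_pos: [0.6212, 0.206, 0.0855]
tool_rot: [0.987, 0.163, -0.003, 0.0]
force: [-6.3, -3.9, -1.5]
finger_gap: 0.155
gripper_force: 58.9
```

>>> send_rows(commands="4 -0.1 0 0 0;4 0 0 0 0;8 0 0 0 0;11 0 0 0 0;13 0 0 0 0;15 0 0 0 0;18 0 0 0 0;24 0 0 0 0;32 0 0 0 0;40 0 0 0 0;40 0 0 0 0;40 0 0 0 0", grip_force=20)

```text
t: 17.53
tcp_pos: [0.6225, 0.2063, 0.086]
tool_rot: [0.987, 0.163, 0.001, -0.0]
force: [-0.1, -1.4, -0.2]
finger_gap: 0.473
gripper_force: 0.0
```

>>> send_rows(commands="40 0 0 -0.3 0;40 0 0 -0.5 0;40 0 0 -0.8 0;40 0 0 -1 0;40 0 0 -1 0;40 -0.5 0 -1 0;40 -1 0 -1 0;40 -1 0 -1 0;40 -1 0 -1 0;40 -1 0 0 0;40 -1 0 0 0;40 -1 0 0 0;40 -1 0 0 0;40 0 0 0 0;40 0 0 0 0;40 0 0 0 0")

```text
t: 18.87
tcp_pos: [0.4816, 0.1582, 0.2387]
tool_rot: [0.987, 0.163, 0.002, 0.0]
force: [0.7, -1.1, 0.3]
finger_gap: 0.468
gripper_force: 0.0
```

Run:
```python
from h import *
to([.5,.2,.2],18.7)
d=snap("scene","sc6.png",(320,160,400,220),9)
```

```text
t 18.87 tcp [0.4816 0.1582 0.2387] yaw 18.74 tilt [ 3.3e-03  4.0e-04 -1.0e+00] shares [ 1.54 -1.69  1.94] spin 0.01 F [ 0.7 -1.1  0.3] gap 40.0 gf 0.0
```

View pics/sc6.png

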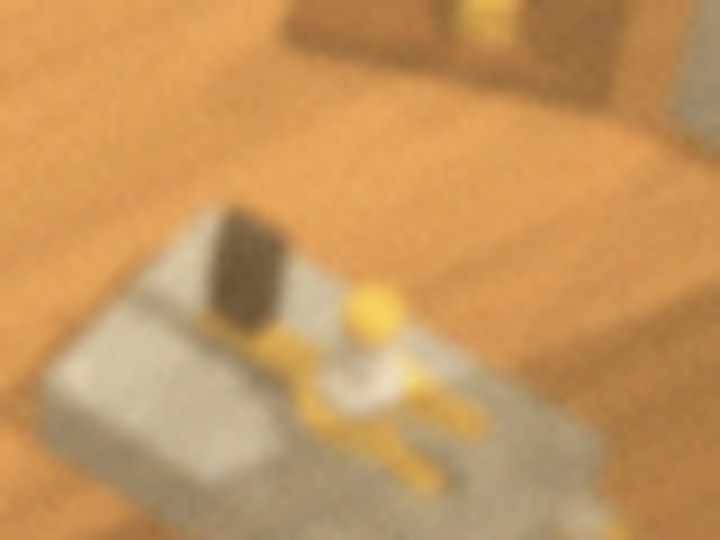

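The link stands level and home on the post, with the collar dropped at (362,378) in the crop, the grip upright at (248,268) and the gripper clear. I hand it in.

```bash
python3 -c "
from station import sign_off
print(sign_off())"
```

```text
the job is handed in; nothing more can be done
None
```

The open link is fully home on the earthing post (hard stop at about 19 N), the collar looks dropped into it on camera, the gripper is clear of everything, and the job was handed in at about 19 s.

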